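# Find the fullest sugar canister by its weight

## Task

Three identical closed sugar canisters stand on the garden-room table: heft them by their knobs and find the heaviest. Stand the two lighter ones upright in the wooden refill tray and let go of them, then lift the heaviest and finish while still holding it up in the gripper, upright and still, its underside at least 10 cm above the table and touching nothing else. Do not drop or tip over any canister, and leave the other things where they are.

Things in the scene. Friction and masses are not known exactly. Their poses are not given: they have to be found in the camera images.
- canister_a: closed round sage-green sugar tin, one of three that look alike, diameter 84 mm; lid 86 mm, its top 103 mm above the underside. On the lid a round wooden knob to grip from above, diameter 28 mm, from 103 to 139 mm above the underside. Filling shifts up to 3 mm inside; 0.14 to 0.65 kg; any of the three may be the heaviest, by at least 0.15 kg over the next. Origin: centre of the underside, z up
- canister_b: closed round sage-green sugar tin, one of three that look alike, diameter 84 mm; lid 86 mm, its top 103 mm above the underside. On the lid a round wooden knob to grip from above, diameter 28 mm, from 103 to 139 mm above the underside. Filling shifts up to 3 mm inside; 0.14 to 0.65 kg; any of the three may be the heaviest, by at least 0.15 kg over the next. Origin: centre of the underside, z up
- canister_c: closed round sage-green sugar tin, one of three that look alike, diameter 84 mm; lid 86 mm, its top 103 mm above the underside. On the lid a round wooden knob to grip from above, diameter 28 mm, from 103 to 139 mm above the underside. Filling shifts up to 3 mm inside; 0.14 to 0.65 kg; any of the three may be the heaviest, by at least 0.15 kg over the next. Origin: centre of the underside, z up
- tray: dark wooden refill tray, fixed, left or right of the canisters; outside 260 mm along its x, 140 mm along its y, 22 mm high; walls and floor 6 mm thick, inside 248 x 128 mm: room for two canisters side by side along its x, e.g. 60 mm either side of the middle. Origin: centre of its underside, on the table
- books: stack of three dark and white books, 230 x 160 mm, 64 mm high, fixed; on the other side of the canisters from the tray. Origin: centre of the underside
- cup: white mug standing on the books, rim diameter 84 mm, 75 mm tall, handle to its +y. Origin: centre of the underside. To be left alone
- milk_jug: small blue milk bottle, diameter 50 mm, 75 mm tall, among the canisters. Origin: centre of the underside. To be left alone
- honey_jar: small amber honey jar with a brass lid, diameter 50 mm, 60 mm tall, among the canisters. Origin: centre of the underside. To be left alone
- teaspoon: steel spoon lying flat beyond the canisters, 150 mm long, about across the robot's view. Origin: the middle of its underside. To be left alone
There are look-alikes about, which are no part of the job. What is shaped like the canister_c but yellow is not meant.

How it is judged:
By the outcome, as a careful person would: the job done as asked, in the order asked, and still so for the second after the job is handed in, while the arm keeps its last pose, push and grip.
It also fails if it takes over 72 s, if anything falls off the work surface, if the arm or the gripper's body presses on something with over 40 N, if the wrist force passes 120 N, or if a joint passes its speed limit or range.

## Robot

A 6-joint arm with a two-finger parallel gripper is mounted at the origin on the work surface. World frame = base frame: x ahead of the robot, y to its left, z up, the work surface at z = 0. Lengths are in m, angles in rad, forces in N, time in s.
With the tool pointing down it reaches from about 0.4 to 0.925 m from the base axis. Payload 12.5 kg.
Tool frame: the origin (TCP) lies on the front face of the gripper's body, between the roots of the fingers; the fingertips stand manip.finger_overhang ahead of it and the grasp point (between the pads) lies 59 mm ahead of it (manip.finger_overhang is the distance from the TCP to the fingertips, in m); z points along the fingers, y is the line along which they close (so a half turn about z gives the same grasp; the last joint's range is limited). The gripper opens to 95 mm and grips with 3 to 60 N. Pads are 20 mm wide; open, the fingers measure 119 mm over their backs; the gripper's body (75 mm by 180 mm) begins 59 mm behind the grasp point.
Start: joints at [-1.401, 0.491, 1.559, -0, 1.092, -0.106], TCP at [0.17, -0.601, 0.292] pointing down, gripper open.
Joint ranges: [-3.1, 3.1], [-0.84, 2.19], [0.05, 2.79], [-1.13, 4.28], [0.06, 2.93], [-2.69, 2.69]. Speed limits (rad/s): [2.22, 2.22, 2.79, 3.14, 3.14, 3.14].

## Interface

Orientations are given as [roll, pitch, yaw] about the fixed x, y, z axes, in that order (R = Rz(yaw) Ry(pitch) Rx(roll)).
In Python, from station import manip gives the robot as it stands.
- The arm moves only by the tool step_arm, never from a script. Its argument "deltas" is one flat list of numbers, 7 for each row, row after row: the shift along the world's x, y, z in mm, then the turn, a rotation vector about the world's x, y, z in rad, then the gripper command: -1 is fully open, 1 is shut, values between are in proportion. In form: [x, y, z, ax, ay, az, jaw, x, y, z, ax, ay, az, jaw, ...]. A call has exactly 5 rows; each row shifts and turns the commanded pose from where the row before left it; what a row does not reach is not made up. A row lasts 1/12 s, in which the tool goes at most 41.7 mm and 7.16 degrees, less where a joint would pass 70% of its speed; a pose out of reach is approached as far as the arm can. A call is refused whole if a number of a shift passes 41.7 or a number of a turn 0.125, either way. A call with a gripper value outside its range is refused whole. The fingers move at their own pace and stop on an object; "squeeze" is the grip in N (left out, the last holds). Time passes only in rows, so rows that do not move let the fingers close, or fill a call up. It gives the time, the measured TCP pose, the force, the opening and the grip force at its end, in the units of the state.
- manip.read_state(): the state, without advancing time (a new reading comes with each control period).
- manip.snapshot(name): name is "scene" or "top" or "wrist"; returns a dict with "img" (384x512x3 uint8, red, green, blue), "fx", "fy", "cx", "cy" (pixels), "distortion" ([k1, k2, p1, p2, k3] as OpenCV has them; the pictures are not rectified), "cam_to_world" (4x4, takes a point from camera to world coordinates); the wrist camera has in their place "mount" (4x4, takes a point from camera to tool coordinates, whose origin is the TCP and whose axes are the flange's). Camera axes: x right, y down, z forward; pixel columns grow to the right and rows downward; lengths in m; the calibration is good to about 2 mm. A picture is of the moment at which its call begins: read the wrist's pose just before it. There is no depth.
- manip.hand_in(): hands the job in; it is judged then, once.
The state is a dict: "t": time; "joints": joint angles; "qvel": joint speeds; "joint_efforts": joint torques, N m; "position": TCP position; "tool_rot": TCP orientation; "contact_force": force on the tool from outside, world axes, zero at the start; "wrist_torque": the same for the moment, N m; "gripper_width": opening from 0.0 (shut) to 1.0 (fully open); "gripper_force": force on a finger pad.
Only numpy, scipy, OpenCV 4.12 (cv2) and the standard library are available. Lean on these libraries where they do the work, as an engineer would, in place of code of your own. Each camera call takes 0.05 s, during which the arm holds its last target. There are 200 camera calls.

## Working session

There is one attempt and no reset: what is moved stays moved. The work goes in short steps, Python scripts to look and compute and a tool call to move; the robot and the scene stay as the last step left them, time stands still between calls to the robot, and variables do not carry over. Pictures are saved under pics/ and viewed, at most 10 in all, crops included, and the job is handed in when it is done.

Besides the shell and the picture viewer there is one more tool, called after "Call:" as name(argument=value, ...) on one line, values as JSON. step_arm: Moves the arm, as the interface text tells. Its arguments: {"type":"object","properties":{"deltas":{"type":"array"},"squeeze":{"type":"number"}},"required":["deltas"]}

```bash
mkdir -p pics; cat > h.py <<'E'
import numpy as np, cv2
from station import manip
def snap(n,f):
    s=manip.snapshot(n); cv2.imwrite(f'pics/{f}.png',cv2.resize(s['img'][:,:,::-1],(768,576) if 1 else None)); np.save(f'pics/{f}.npy',s,allow_pickle=True); return s
def world(s,u,v,z,T=None):
    K=np.array([[s['fx'],0,s['cx']],[0,s['fy'],s['cy']],[0,0,1]],float)
    p=cv2.undistortPoints(np.array([[[u,v]]],float),K,np.array(s['distortion'],float))[0,0]
    T=np.array(s['cam_to_world']) if T is None else T
    d=T[:3,:3]@np.array([p[0],p[1],1]); o=T[:3,3]
    return o+d*(z-o[2])/d[2]
E
python3 - <<'E'
from h import *
for n in('top','scene'):
    s=snap(n,n+'0'); print(n,np.round(s['cam_to_world'],3).tolist())
st=manip.read_state(); print(st); print(manip.finger_overhang)
E
```

```text
top [[0.01, -0.981, 0.194, 0.396], [-1.0, -0.008, 0.01, 0.005], [-0.008, -0.194, -0.981, 0.915], [0.0, 0.0, 0.0, 1.0]]
scene [[0.421, 0.51, -0.75, 1.379], [0.907, -0.254, 0.336, -0.38], [-0.019, -0.822, -0.569, 0.69], [0.0, 0.0, 0.0, 1.0]]
{'t': 0.1, 'joints': array([-1.40060787e+00,  4.91493957e-01,  1.55939498e+00, -4.48050782e-06,
        1.09169416e+00, -1.05594824e-01]), 'qvel': array([ 0.00022134, -0.00250958, -0.00132156, -0.00054121, -0.00085939,
        0.00078365]), 'joint_efforts': array([ 1.49706826e-03, -6.13625979e+01, -2.58605647e+01,  6.93555479e-02,
        4.70127957e-02, -4.81866118e-05]), 'position': array([ 0.1701883 , -0.60123685,  0.29172122]), 'tool_rot': array([-3.14060730e+00, -1.00440250e-04,  2.75785301e-01]), 'contact_force': array([-0.29055283, -0.48610279,  0.94981101]), 'wrist_torque': array([ 0.02826438,  0.02327606, -0.0009266 ]), 'gripper_force': 0.0, 'gripper_width': 1.0003721993123682}
0.0776
```

View pics/top0.png

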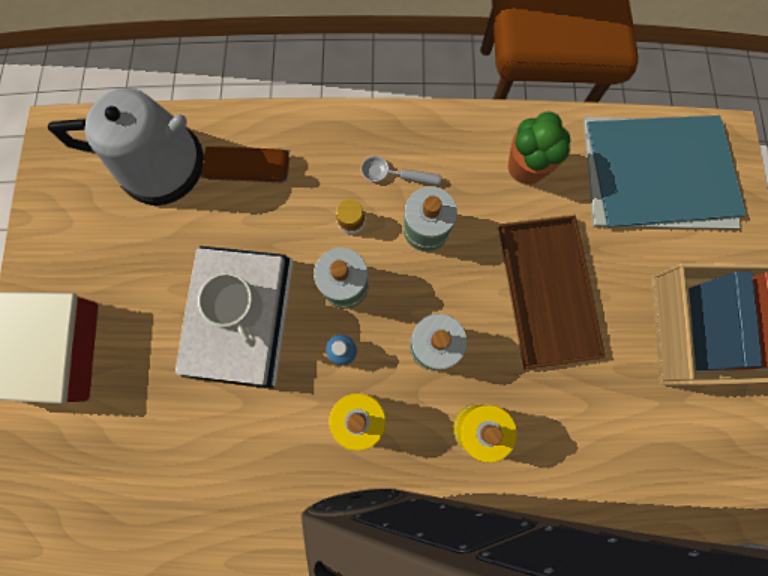

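View pics/scene0.png

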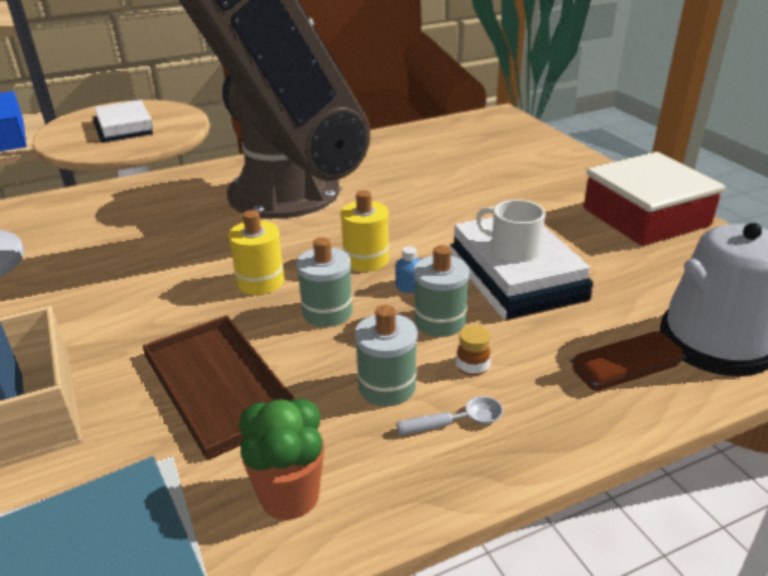

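The top view (768-wide picture) shows three sage canisters with their knobs at about (432,205), (339,269) and (441,339). The tray's corners are (500,226), (577,217), (606,358) and (525,370). The mug and books are on the left, the jug is at (340,350), the honey at (350,216), and the two yellow look-alikes are nearer the robot.

```bash
python3 - <<'E'
from h import *
s=np.load('pics/top0.npy',allow_pickle=True).item()
k=512/768
hsv=cv2.cvtColor(s['img'],cv2.COLOR_RGB2HSV)
m=cv2.inRange(hsv,(3,110,60),(18,255,255))
for n,u,v in[('A',432,205),('B',339,269),('C',441,339)]:
    u*=k;v*=k;w=np.zeros_like(m);cv2.circle(w,(int(u),int(v)),11,255,-1)
    lid=cv2.inRange(hsv,(0,0,110),(180,60,255))
    ys,xs=np.nonzero(m&w);print(n,'knob',world(s,u,v-1,.139).round(3),'blob',len(xs),(xs.mean(),ys.mean()),world(s,xs.mean(),ys.mean(),.130).round(3))
for n,u,v,z in[('lidA',430,211,.103),('lidB',340,275,.103),('lidC',439,341,.103),('t1',500,226,.022),('t2',577,217,.022),('t3',606,358,.022),('t4',525,370,.022),('jug',339,348,.075),('honey',350,211,.06),('cup',225,300,.139),('handle',248,340,.12),('bk',290,256,.064),('bk2',274,385,.064),('bk3',200,248,.064),('y1',357,422,.12),('y2',490,433,.12),('spoon',375,168,0),('spoon2',440,181,0),('pot',540,135,.08)]:
    print(n,world(s,u*k,v*k,z).round(3)[:2])
E
```

```text
A knob [ 0.678 -0.066  0.139] blob 133 (np.float64(287.390977443609), np.float64(137.1578947368421)) [ 0.677 -0.066  0.13 ]
B knob [0.574 0.076 0.139] blob 116 (np.float64(225.5344827586207), np.float64(179.42241379310346)) [0.573 0.078 0.13 ]
C knob [ 0.469 -0.077  0.139] blob 122 (np.float64(293.5983606557377), np.float64(225.95901639344262)) [ 0.467 -0.078  0.13 ]
lidA [ 0.678 -0.066]
lidB [0.57  0.078]
lidC [ 0.467 -0.078]
t1 [ 0.679 -0.198]
t2 [ 0.699 -0.34 ]
t3 [ 0.445 -0.376]
t4 [ 0.425 -0.233]
jug [0.457 0.079]
honey [0.692 0.067]
cup [0.522 0.249]
handle [0.464 0.215]
bk [0.61  0.167]
bk2 [0.396 0.184]
bk3 [0.624 0.323]
y1 [0.344 0.046]
y2 [ 0.329 -0.151]
spoon [0.798 0.027]
spoon2 [ 0.773 -0.094]
pot [ 0.829 -0.263]
```

Call:
step_arm(deltas=[20, 35, 0, 0, 0, 0, -1, 20, 35, 0, 0, 0, 0, -1, 20, 35, 0, 0, 0, 0, -1, 20, 35, 0, 0, 0, 0, -1, 20, 35, 0, 0, 0, 0, -1], squeeze=25)

```text
t: 0.52
position: [0.2706, -0.4246, 0.292]
tool_rot: [-3.141, 0.0, 0.275]
contact_force: [1.1, -0.9, 0.4]
gripper_width: 1.003
gripper_force: 0.0
```

Call:
step_arm(deltas=[20, 35, 0, 0, 0, 0, -1, 20, 35, 0, 0, 0, 0, -1, 20, 35, 0, 0, 0, 0, -1, 20, 35, 0, 0, 0, 0, -1, 20, 35, 0, 0, 0, 0, -1])

```text
t: 0.93
position: [0.3707, -0.2495, 0.2923]
tool_rot: [3.142, 0.0, 0.275]
contact_force: [0.4, -0.1, 0.5]
gripper_width: 1.002
gripper_force: 0.0
```

Call:
step_arm(deltas=[20, 35, 0, 0, 0, 0, -1, 20, 35, 0, 0, 0, 0, -1, 20, 35, 0, 0, 0, 0, -1, 20, 35, 0, 0, 0, 0, -1, 18, 34, 0, 0, 0, 0, -1])

```text
t: 1.35
position: [0.4689, -0.0753, 0.2922]
tool_rot: [3.142, -0.0, 0.276]
contact_force: [0.8, -1.2, 0.2]
gripper_width: 1.0
gripper_force: 0.0
```

Tracking is excellent. Now a wrist look to refine the first knob.

```bash
cat >> h.py <<'E'
from scipy.spatial.transform import Rotation as Rt
def wrist(name):
    st=manip.read_state(); s=snap('wrist',name)
    T=np.eye(4);T[:3,:3]=Rt.from_euler('xyz',st['tool_rot']).as_matrix();T[:3,3]=st['position']
    return st,s,T@np.array(s['mount'])
def project(s,T,p):
    c=np.linalg.inv(T); K=np.array([[s['fx'],0,s['cx']],[0,s['fy'],s['cy']],[0,0,1]],float)
    return cv2.projectPoints(np.array([p],float),cv2.Rodrigues(c[:3,:3])[0],c[:3,3],K,np.array(s['distortion'],float))[0].ravel()
E
python3 - <<'E'
from h import *
st,s,T=wrist('w1')
print(st['position'],T.round(3).tolist())
p=project(s,T,[.468,-.077,.139]);print('px768',p*1.5, project(s,T,[.468,-.077,.103])*1.5)
E
```

```text
[ 0.46889076 -0.07528321  0.29223392] [[0.273, -0.93, -0.247, 0.539], [-0.962, -0.264, -0.069, -0.056], [-0.001, 0.257, -0.967, 0.384], [0.0, 0.0, 0.0, 1.0]]
px768 [388.51715595 299.94139603] [388.24175864 284.10665397]
```

View pics/w1.png

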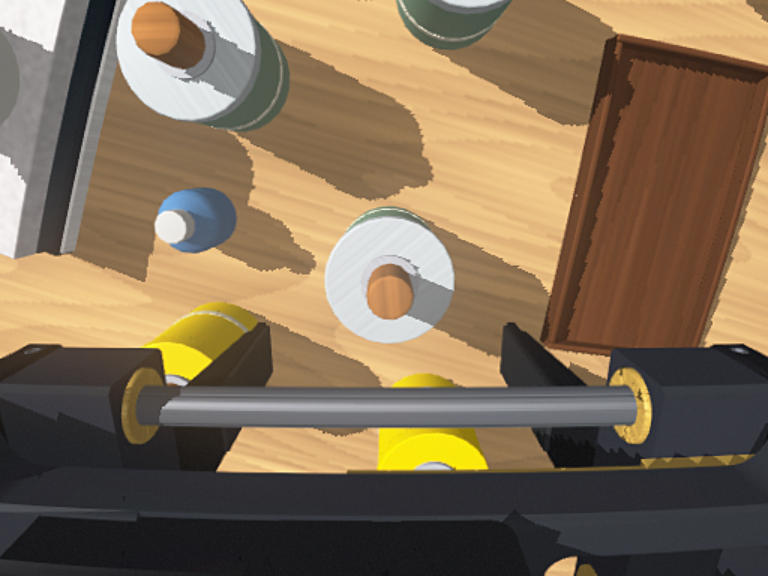

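The wrist picture shows C's knob top at about (390,293) and its lid centre at about (390,280). B's knob top is at (157,28), and the tray's inner corners are in view on the right.

```bash
python3 - <<'E'
from h import *
s=np.load('pics/w1.npy',allow_pickle=True).item()
T=np.eye(4);T[:3,:3]=Rt.from_euler('xyz',[3.142,0,.2755]).as_matrix();T[:3,3]=[.46889,-.07528,.29223];T=T@np.array(s['mount'])
for n,u,v,z in[('C',390,297,.139),('Clid',390,280,.103),('B',156,28,.139),('tFarL',617,36,.022),('tNearL',543,344,.022),('tNearR',702,353,.022)]:
    print(n,world(s,u/1.5,v/1.5,z,T).round(4))
E
```

```text
C [ 0.4699 -0.0773  0.139 ]
Clid [ 0.471  -0.0773  0.103 ]
B [0.5753 0.0779 0.139 ]
tFarL [ 0.6828 -0.1969  0.022 ]
tNearL [ 0.4325 -0.2292  0.022 ]
tNearR [ 0.4634 -0.3762  0.022 ]
```

Call:
step_arm(deltas=[1, -2, -30, 0, 0, 0, -1, 0, 0, -30, 0, 0, 0, -1, 0, 0, -25, 0, 0, 0, -1, 0, 0, -15, 0, 0, 0, -1, 0, 0, -7, 0, 0, 0, -1])

```text
t: 1.82
position: [0.4685, -0.0792, 0.1832]
tool_rot: [-3.14, 0.003, 0.276]
contact_force: [0.6, -0.2, 0.2]
gripper_width: 0.999
gripper_force: 0.0
```

Call:
step_arm(deltas=[0, 0, 0, 0, 0, 0, 1, 0, 0, 0, 0, 0, 0, 1, 0, 0, 0, 0, 0, 0, 1, 0, 0, 0, 0, 0, 0, 1, 0, 0, 0, 0, 0, 0, 1], squeeze=25)

```text
t: 2.23
position: [0.4695, -0.0795, 0.1861]
tool_rot: [3.141, -0.001, 0.276]
contact_force: [-0.4, -0.1, 0.5]
gripper_width: 0.705
gripper_force: 0.0
```

Call:
step_arm(deltas=[0, 0, 0, 0, 0, 0, 1, 0, 0, 0, 0, 0, 0, 1, 0, 0, 0, 0, 0, 0, 1, 0, 0, 0, 0, 0, 0, 1, 0, 0, 0, 0, 0, 0, 1])

```text
t: 2.65
position: [0.4692, -0.0794, 0.1853]
tool_rot: [3.141, -0.0, 0.276]
contact_force: [-0.7, -0.7, 0.4]
gripper_width: 0.357
gripper_force: 0.0
```

Call:
step_arm(deltas=[0, 0, 0, 0, 0, 0, 1, 0, 0, 0, 0, 0, 0, 1, 0, 0, 0, 0, 0, 0, 1, 0, 0, 0, 0, 0, 0, 1, 0, 0, 0, 0, 0, 0, 1])

```text
t: 3.07
position: [0.4692, -0.0794, 0.1852]
tool_rot: [-3.142, 0.0, 0.276]
contact_force: [-0.2, -1.4, -2.4]
gripper_width: 0.289
gripper_force: 24.9
```

Call:
step_arm(deltas=[0, 0, 3, 0, 0, 0, 1, 0, 0, 5, 0, 0, 0, 1, 0, 0, 8, 0, 0, 0, 1, 0, 0, 5, 0, 0, 0, 1, 0, 0, 3, 0, 0, 0, 1])

```text
t: 3.48
position: [0.4694, -0.0794, 0.2104]
tool_rot: [3.141, -0.001, 0.276]
contact_force: [-0.5, 0.3, -2.3]
gripper_width: 0.293
gripper_force: 24.9
```

Call:
step_arm(deltas=[0, 0, 0, 0, 0, 0, 1, 0, 0, 0, 0, 0, 0, 1, 0, 0, 0, 0, 0, 0, 1, 0, 0, 0, 0, 0, 0, 1, 0, 0, 0, 0, 0, 0, 1])

```text
t: 3.9
position: [0.4692, -0.0794, 0.209]
tool_rot: [-3.141, 0.0, 0.276]
contact_force: [-0.4, 1.0, -1.1]
gripper_width: 0.292
gripper_force: 24.9
```

Call:
step_arm(deltas=[0, 0, 0, 0, 0, 0, 1, 0, 0, 0, 0, 0, 0, 1, 0, 0, 0, 0, 0, 0, 1, 0, 0, 0, 0, 0, 0, 1, 0, 0, 0, 0, 0, 0, 1])

```text
t: 4.32
position: [0.4692, -0.0794, 0.2092]
tool_rot: [3.142, 0.0, 0.276]
contact_force: [-0.3, 0.2, -1.8]
gripper_width: 0.288
gripper_force: 24.9
```

Call:
step_arm(deltas=[0, 0, 10, 0, 0, 0, 1, 0, 0, 15, 0, 0, 0, 1, 0, 0, 15, 0, 0, 0, 1, 2, -10, 10, 0, 0, 0, 1, 3, -20, 0, 0, 0, 0, 1])

```text
t: 4.73
position: [0.4745, -0.1087, 0.2613]
tool_rot: [3.14, -0.002, 0.278]
contact_force: [1.5, 1.1, -1.7]
gripper_width: 0.289
gripper_force: 24.9
```

Call:
step_arm(deltas=[5, -30, 0, 0, 0, 0, 1, 6, -35, 0, 0, 0, 0, 1, 6, -35, 0, 0, 0, 0, 1, 5, -30, 0, 0, 0, 0, 1, 4, -25, 0, 0, 0, 0, 1])

```text
t: 5.15
position: [0.5003, -0.2666, 0.2592]
tool_rot: [3.141, -0.0, 0.275]
contact_force: [-0.0, -0.1, -1.8]
gripper_width: 0.292
gripper_force: 24.9
```

Call:
step_arm(deltas=[4, -20, 0, 0, 0, 0, 1, 2, -10, 0, 0, 0, 0, 1, 0, 0, 0, 0, 0, 0, 1, 0, 0, 0, 0, 0, 0, 1, 0, 0, 0, 0, 0, 0, 1])

```text
t: 5.57
position: [0.506, -0.2932, 0.2592]
tool_rot: [-3.141, 0.0, 0.276]
contact_force: [-0.7, -0.1, -1.3]
gripper_width: 0.293
gripper_force: 24.9
```

```bash
python3 - <<'E'
from h import *
st,s,T=wrist('w2')
np.save('pics/T2.npy',T);print(st['position'],st['contact_force'],st['tool_rot'])
for c in[(.69,-.198),(.43,-.232)]: print(project(s,T,[*c,.022])*1.5)
E
```

```text
[ 0.50599927 -0.29317988  0.25919669] [-0.67177229 -0.11368961 -1.33878491] [-3.14095779e+00  3.63885709e-04  2.76451098e-01]
[324.43705466 -31.65809652]
[285.93547239 335.72815945]
```

View pics/w2.png

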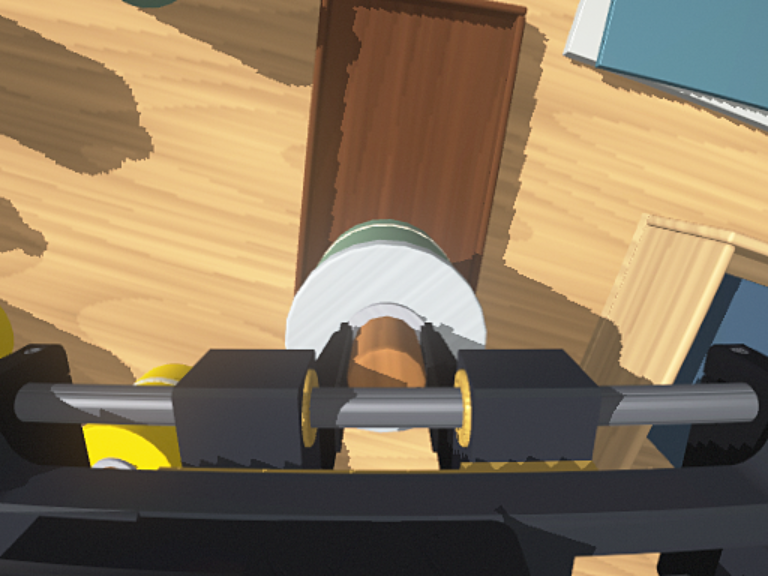

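The wrist picture shows C held upright. The tray's outer far-right corner is at (525,9), its left rim runs (321,0)–(298,255), and its right rim runs (525,9)–(487,250).

```bash
python3 - <<'E'
from h import *
s=np.load('pics/w2.npy',allow_pickle=True).item();T=np.load('pics/T2.npy')
P={n:world(s,u/1.5,v/1.5,.022,T)[:2] for n,u,v in[('fr',525,9),('fl',321,1),('l2',297,255),('r2',487,250)]}
for n in P: print(n,P[n].round(4))
dl=P['fl']-P['l2'];dr=P['fr']-P['r2'];print(np.arctan2(dl[1],dl[0]),np.arctan2(dr[1],dr[0]))
for yaw in(.11,.125,.14):
    x=np.array([np.cos(yaw),np.sin(yaw)]);y=np.array([-x[1],x[0]])
    print(yaw,{n:(P[n]@x,P[n]@y) for n in P},'hyp center',(np.array([.565,-.286])@x,np.array([.565,-.286])@y))
E
```

```text
fr [ 0.7034 -0.3345]
fl [ 0.6697 -0.2009]
l2 [ 0.4959 -0.2259]
r2 [ 0.5389 -0.3626]
0.14301015815956455 0.16915421130469302
0.11 {'fr': (np.float64(0.6624031893540451), np.float64(-0.4097128778611167)), 'fl': (np.float64(0.64357625545353), np.float64(-0.27322408176642055)), 'l2': (np.float64(0.4681257374393883), np.float64(-0.27901783569579724)), 'r2': (np.float64(0.49579921898353474), np.float64(-0.41957971576214487))} hyp center (np.float64(0.5301886013061017), np.float64(-0.34629618398861906))
0.125 {'fr': (np.float64(0.6561832076854733), np.float64(-0.41960246126929734)), 'fl': (np.float64(0.6394056469426457), np.float64(-0.2828466264577814)), 'l2': (np.float64(0.46388796369170165), np.float64(-0.28600806952165614)), 'r2': (np.float64(0.4894499828917206), np.float64(-0.42696922332999576))} hyp center (np.float64(0.5249347082363958), np.float64(-0.3542097571902417))
0.14 {'fr': (np.float64(0.6498155875634244), np.float64(-0.429397635893877)), 'fl': (np.float64(0.6350911748586716), np.float64(-0.2924055318514395)), 'l2': (np.float64(0.45954581710919706), np.float64(-0.2929339527384602)), 'r2': (np.float64(0.4829906226186073), np.float64(-0.4342626646238603))} hyp center (np.float64(0.5195627070718882), np.float64(-0.3620436346908078))
```

Call:
step_arm(deltas=[0, -1, -20, 0, 0, 0, 1, 0, 0, -20, 0, 0, 0, 1, 0, 0, -15, 0, 0, 0, 1, 0, 0, -6, 0, 0, 0, 1, 0, 0, -3, 0, 0, 0, 1])

```text
t: 6.03
position: [0.5061, -0.2945, 0.1946]
tool_rot: [-3.14, 0.001, 0.277]
contact_force: [0.1, 0.1, -1.2]
gripper_width: 0.288
gripper_force: 24.9
```

Call:
step_arm(deltas=[0, 0, -1, 0, 0, 0, 1, 0, 0, -1, 0, 0, 0, 1, 0, 0, -1, 0, 0, 0, 1, 0, 0, 0, 0, 0, 0, 1, 0, 0, 0, 0, 0, 0, 1])

```text
t: 6.45
position: [0.5063, -0.2954, 0.1927]
tool_rot: [3.141, -0.0, 0.276]
contact_force: [1.1, 0.1, -1.5]
gripper_width: 0.289
gripper_force: 24.9
```

Call:
step_arm(deltas=[0, 0, -1, 0, 0, 0, 1, 0, 0, -0.5, 0, 0, 0, 1, 0, 0, 0, 0, 0, 0, 1, 0, 0, 0, 0, 0, 0, 1, 0, 0, 0, 0, 0, 0, 1])

```text
t: 6.87
position: [0.5063, -0.2954, 0.1911]
tool_rot: [3.141, -0.0, 0.276]
contact_force: [-0.8, 1.7, 3.2]
gripper_width: 0.292
gripper_force: 25.0
```

Call:
step_arm(deltas=[0, 0, 0, 0, 0, 0, -0.2, 0, 0, 0, 0, 0, 0, -0.2, 0, 0, 0, 0, 0, 0, -0.2, 0, 0, 0, 0, 0, 0, -0.2, 0, 0, 0, 0, 0, 0, -0.2])

```text
t: 7.28
position: [0.5062, -0.2954, 0.1907]
tool_rot: [3.142, 0.0, 0.276]
contact_force: [0.3, 0.6, 0.1]
gripper_width: 0.573
gripper_force: 0.0
```

Call:
step_arm(deltas=[0, 0, 10, 0, 0, 0, -1, 0, 0, 25, 0, 0, 0, -1, 0, 0, 30, 0, 0, 0, -1, 0, 0, 30, 0, 0, 0, -1, 5, 20, 6, 0, 0, 0, -1])

```text
t: 7.7
position: [0.5117, -0.2778, 0.2971]
tool_rot: [3.135, -0.004, 0.274]
contact_force: [0.3, -0.1, 1.0]
gripper_width: 0.892
gripper_force: 0.0
```

Call:
step_arm(deltas=[7, 39, 0, 0, 0, 0, -1, 7, 39, 0, 0, 0, 0, -1, 7, 39, 0, 0, 0, 0, -1, 7, 39, 0, 0, 0, 0, -1, 7, 39, 0, 0, 0, 0, -1])

```text
t: 8.12
position: [0.5462, -0.0786, 0.2927]
tool_rot: [3.141, -0.001, 0.275]
contact_force: [1.1, -0.3, -0.0]
gripper_width: 0.997
gripper_force: 0.0
```

Call:
step_arm(deltas=[7, 39, 0, 0, 0, 0, -1, 7, 39, 0, 0, 0, 0, -1, 7, 39, 0, 0, 0, 0, -1, 5, 25, 0, 0, 0, 0, -1, 1, 11, 0, 0, 0, 0, -1])

```text
t: 8.53
position: [0.5734, 0.0758, 0.2925]
tool_rot: [-3.142, -0.001, 0.279]
contact_force: [-0.5, 0.5, -0.3]
gripper_width: 0.997
gripper_force: 0.0
```

```bash
python3 - <<'E'
from h import *
st,s,T=wrist('w3')
np.save('pics/T3.npy',T);print(st['position'],st['contact_force'])
for c in[(.574,.078,.139),(.574,.078,.103),(.678,-.066,.139)]: print(project(s,T,c)*1.5)
E
```

```text
[0.57343523 0.07575433 0.29250166] [-0.50980801  0.45469345 -0.32616491]
[382.61405491 295.88928579]
[383.05043272 280.56866323]
[681.57817791 191.99881961]
```

View pics/w3.png

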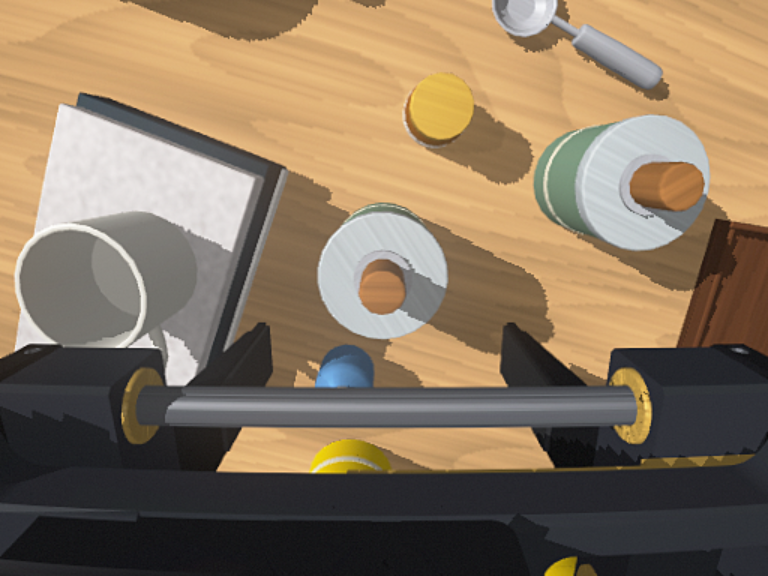

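The picture shows B's lid centre at (383,275) and its knob at (383,289), about 4 mm beyond prediction. A's knob top is near (688,186). Nothing is in the fingers' way.

Call:
step_arm(deltas=[3, 2, -30, 0, 0, 0, -1, 0, 0, -30, 0, 0, 0, -1, 0, 0, -25, 0, 0, 0, -1, 0, 0, -15, 0, 0, 0, 0.2, 0, 0, -7, 0, 0, 0, 1])

```text
t: 9.0
position: [0.5755, 0.0732, 0.183]
tool_rot: [-3.141, 0.003, 0.275]
contact_force: [-1.4, -0.1, 1.4]
gripper_width: 0.913
gripper_force: 0.0
```

Call:
step_arm(deltas=[0, 0, 0, 0, 0, 0, 1, 0, 0, 0, 0, 0, 0, 1, 0, 0, 0, 0, 0, 0, 1, 0, 0, 0, 0, 0, 0, 1, 0, 0, 0, 0, 0, 0, 1])

```text
t: 9.42
position: [0.5764, 0.0745, 0.1857]
tool_rot: [3.141, -0.001, 0.276]
contact_force: [0.4, -0.4, -0.9]
gripper_width: 0.564
gripper_force: 0.0
```

Call:
step_arm(deltas=[0, 0, 0, 0, 0, 0, 1, 0, 0, 0, 0, 0, 0, 1, 0, 0, 0, 0, 0, 0, 1, 0, 0, 0, 0, 0, 0, 1, 0, 0, 0, 0, 0, 0, 1])

```text
t: 9.83
position: [0.5761, 0.0747, 0.1846]
tool_rot: [3.142, 0.0, 0.276]
contact_force: [-1.1, 0.0, -1.8]
gripper_width: 0.29
gripper_force: 25.0
```

Call:
step_arm(deltas=[0, 0, 0, 0, 0, 0, 1, 0, 0, 0, 0, 0, 0, 1, 0, 0, 0, 0, 0, 0, 1, 0, 0, 0, 0, 0, 0, 1, 0, 0, 0, 0, 0, 0, 1])

```text
t: 10.25
position: [0.5762, 0.0746, 0.1847]
tool_rot: [3.142, 0.0, 0.276]
contact_force: [-0.2, -0.3, -2.6]
gripper_width: 0.291
gripper_force: 25.0
```

Call:
step_arm(deltas=[0, 0, 3, 0, 0, 0, 1, 0, 0, 5, 0, 0, 0, 1, 0, 0, 8, 0, 0, 0, 1, 0, 0, 5, 0, 0, 0, 1, 0, 0, 3, 0, 0, 0, 1])

```text
t: 10.67
position: [0.5765, 0.0747, 0.21]
tool_rot: [3.141, -0.001, 0.276]
contact_force: [-0.1, -0.6, -3.1]
gripper_width: 0.289
gripper_force: 25.0
```

Call:
step_arm(deltas=[0, 0, 0, 0, 0, 0, 1, 0, 0, 0, 0, 0, 0, 1, 0, 0, 0, 0, 0, 0, 1, 0, 0, 0, 0, 0, 0, 1, 0, 0, 0, 0, 0, 0, 1])

```text
t: 11.08
position: [0.5762, 0.0746, 0.2085]
tool_rot: [-3.142, 0.0, 0.276]
contact_force: [-0.1, 0.6, -2.5]
gripper_width: 0.29
gripper_force: 25.0
```

Call:
step_arm(deltas=[0, 0, 0, 0, 0, 0, 1, 0, 0, 0, 0, 0, 0, 1, 0, 0, 0, 0, 0, 0, 1, 0, 0, 0, 0, 0, 0, 1, 0, 0, 0, 0, 0, 0, 1])

```text
t: 11.5
position: [0.5762, 0.0746, 0.2087]
tool_rot: [3.141, 0.0, 0.276]
contact_force: [-0.2, -0.4, -3.3]
gripper_width: 0.287
gripper_force: 25.0
```

Call:
step_arm(deltas=[0, 0, -8, 0, 0, 0, 1, 0, 0, -8, 0, 0, 0, 1, 0, 0, -4, 0, 0, 0, 1, 0, 0, -2, 0, 0, 0, 1, 0, 0, -1, 0, 0, 0, 1])

```text
t: 11.92
position: [0.5761, 0.0746, 0.185]
tool_rot: [-3.141, 0.001, 0.276]
contact_force: [-0.1, -0.2, -3.3]
gripper_width: 0.288
gripper_force: 25.0
```

Call:
step_arm(deltas=[0, 0, -1, 0, 0, 0, 1, 0, 0, -0.5, 0, 0, 0, 1, 0, 0, 0, 0, 0, 0, 1, 0, 0, 0, 0, 0, 0, 1, 0, 0, 0, 0, 0, 0, 1])

```text
t: 12.33
position: [0.5763, 0.0746, 0.1844]
tool_rot: [3.141, -0.0, 0.276]
contact_force: [0.5, 0.4, -2.3]
gripper_width: 0.287
gripper_force: 25.0
```

Call:
step_arm(deltas=[0, 0, -0.5, 0, 0, 0, 1, 0, 0, -0.5, 0, 0, 0, 1, 0, 0, 0, 0, 0, 0, 1, 0, 0, 0, 0, 0, 0, 1, 0, 0, 0, 0, 0, 0, 1])

```text
t: 12.75
position: [0.5764, 0.0748, 0.1842]
tool_rot: [3.141, -0.001, 0.276]
contact_force: [-2.3, -0.0, 6.9]
gripper_width: 0.289
gripper_force: 25.0
```

Call:
step_arm(deltas=[0, 0, 0, 0, 0, 0, -0.2, 0, 0, 0, 0, 0, 0, -0.2, 0, 0, 0, 0, 0, 0, -0.2, 0, 0, 0, 0, 0, 0, -0.2, 0, 0, 0, 0, 0, 0, -0.2])

```text
t: 13.17
position: [0.5763, 0.0746, 0.1832]
tool_rot: [3.141, -0.0, 0.276]
contact_force: [-0.0, 0.7, 0.2]
gripper_width: 0.573
gripper_force: 0.0
```

Call:
step_arm(deltas=[0, 0, 10, 0, 0, 0, -1, 0, 0, 25, 0, 0, 0, -1, 0, 0, 30, 0, 0, 0, -1, 0, 0, 30, 0, 0, 0, -1, 11, -15, 13, 0, 0, 0, -1])

```text
t: 13.58
position: [0.5868, 0.0611, 0.2959]
tool_rot: [3.141, -0.004, 0.278]
contact_force: [0.6, -0.2, 0.2]
gripper_width: 0.891
gripper_force: 0.0
```

Call:
step_arm(deltas=[23, -31, 0, 0, 0, 0, -1, 23, -31, 0, 0, 0, 0, -1, 23, -31, 0, 0, 0, 0, -1, 17, -22, 0, 0, 0, 0, -1, 8, -10, 0, 0, 0, 0, -1])

```text
t: 14.0
position: [0.6826, -0.0684, 0.2916]
tool_rot: [3.141, -0.001, 0.274]
contact_force: [-0.0, -0.5, -0.6]
gripper_width: 1.003
gripper_force: 0.0
```

Call:
step_arm(deltas=[0, 0, 0, 0, 0, 0, -1, 0, 0, 0, 0, 0, 0, -1, 0, 0, 0, 0, 0, 0, -1, 0, 0, 0, 0, 0, 0, -1, 0, 0, 0, 0, 0, 0, -1])

```text
t: 14.42
position: [0.6808, -0.0641, 0.2918]
tool_rot: [3.141, -0.0, 0.277]
contact_force: [-0.5, -0.3, -0.1]
gripper_width: 0.999
gripper_force: 0.0
```

```bash
python3 - <<'E'
from h import *
st,s,T=wrist('w4')
np.save('pics/T4.npy',T);print(st['position'],st['contact_force'])
for c in[(.681,-.066,.139),(.681,-.066,.103),(.574,.078,.139)]: print(project(s,T,c)*1.5)
E
```

```text
[ 0.68076879 -0.06414346  0.29176022] [-0.48185996 -0.25026787 -0.07021018]
[389.27082882 298.49477674]
[388.90023325 282.80446054]
[122.04053569 394.75441773]
```

View pics/w4.png

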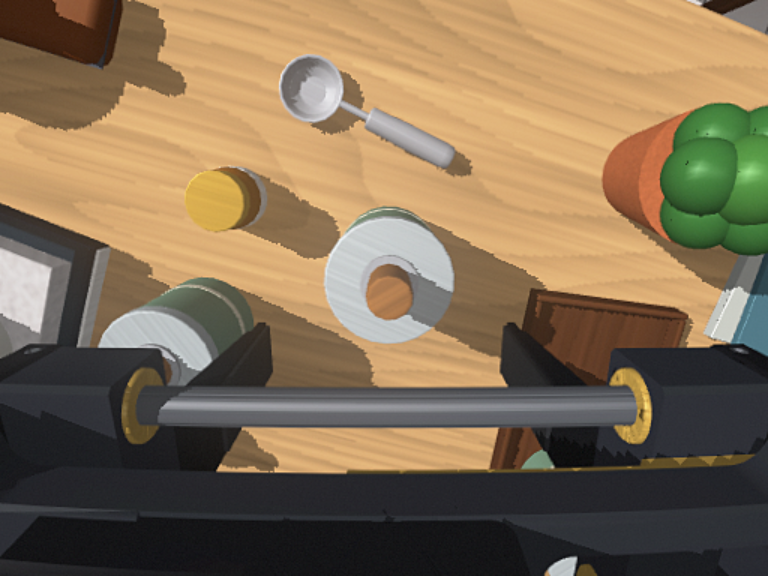

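The picture shows A's lid centred at (389,280), about 2 mm beyond prediction, with nothing in the way.

Call:
step_arm(deltas=[2, -1, -30, 0, 0, 0, -1, 0, 0, -30, 0, 0, 0, -1, 0, 0, -25, 0, 0, 0, -1, 0, 0, -15, 0, 0, 0, 0.2, 0, 0, -7, 0, 0, 0, 1])

```text
t: 14.88
position: [0.6824, -0.0657, 0.1819]
tool_rot: [-3.14, 0.003, 0.276]
contact_force: [0.7, -0.8, 0.5]
gripper_width: 0.907
gripper_force: 0.0
```

Call:
step_arm(deltas=[0, 0, 0, 0, 0, 0, 1, 0, 0, 0, 0, 0, 0, 1, 0, 0, 0, 0, 0, 0, 1, 0, 0, 0, 0, 0, 0, 1, 0, 0, 0, 0, 0, 0, 1])

```text
t: 15.3
position: [0.6835, -0.0664, 0.1854]
tool_rot: [3.141, -0.001, 0.276]
contact_force: [-0.4, 0.7, 0.7]
gripper_width: 0.566
gripper_force: 0.0
```

Call:
step_arm(deltas=[0, 0, 0, 0, 0, 0, 1, 0, 0, 0, 0, 0, 0, 1, 0, 0, 0, 0, 0, 0, 1, 0, 0, 0, 0, 0, 0, 1, 0, 0, 0, 0, 0, 0, 1])

```text
t: 15.72
position: [0.6832, -0.0663, 0.1843]
tool_rot: [-3.141, 0.0, 0.276]
contact_force: [0.0, 0.9, 1.1]
gripper_width: 0.289
gripper_force: 25.0
```

Call:
step_arm(deltas=[0, 0, 0, 0, 0, 0, 1, 0, 0, 0, 0, 0, 0, 1, 0, 0, 0, 0, 0, 0, 1, 0, 0, 0, 0, 0, 0, 1, 0, 0, 0, 0, 0, 0, 1])

```text
t: 16.13
position: [0.6832, -0.0663, 0.1843]
tool_rot: [-3.142, 0.0, 0.276]
contact_force: [-1.0, 0.9, 1.2]
gripper_width: 0.29
gripper_force: 25.0
```

Call:
step_arm(deltas=[0, 0, 3, 0, 0, 0, 1, 0, 0, 5, 0, 0, 0, 1, 0, 0, 8, 0, 0, 0, 1, 0, 0, 5, 0, 0, 0, 1, 0, 0, 3, 0, 0, 0, 1])

```text
t: 16.55
position: [0.6835, -0.0665, 0.2094]
tool_rot: [3.141, -0.001, 0.276]
contact_force: [0.6, -0.1, -5.0]
gripper_width: 0.289
gripper_force: 25.0
```

Call:
step_arm(deltas=[0, 0, 0, 0, 0, 0, 1, 0, 0, 0, 0, 0, 0, 1, 0, 0, 0, 0, 0, 0, 1, 0, 0, 0, 0, 0, 0, 1, 0, 0, 0, 0, 0, 0, 1])

```text
t: 16.97
position: [0.6831, -0.0664, 0.2079]
tool_rot: [-3.141, 0.0, 0.276]
contact_force: [-0.4, -0.9, -5.2]
gripper_width: 0.289
gripper_force: 25.0
```

Call:
step_arm(deltas=[0, 0, 0, 0, 0, 0, 1, 0, 0, 0, 0, 0, 0, 1, 0, 0, 0, 0, 0, 0, 1, 0, 0, 0, 0, 0, 0, 1, 0, 0, 0, 0, 0, 0, 1])

```text
t: 17.38
position: [0.6832, -0.0664, 0.2082]
tool_rot: [3.142, 0.0, 0.276]
contact_force: [-0.9, 0.4, -5.7]
gripper_width: 0.29
gripper_force: 25.0
```

A weighs about 5.4 N, against 2.9 N for B and 1.6 N for C, so A is the heaviest. I'll set it back and fetch B.

Call:
step_arm(deltas=[0, 0, -8, 0, 0, 0, 1, 0, 0, -8, 0, 0, 0, 1, 0, 0, -4, 0, 0, 0, 1, 0, 0, -2, 0, 0, 0, 1, 0, 0, -1, 0, 0, 0, 1])

```text
t: 17.8
position: [0.6831, -0.0664, 0.1844]
tool_rot: [-3.141, 0.001, 0.276]
contact_force: [0.4, -0.2, -5.0]
gripper_width: 0.291
gripper_force: 25.0
```

Call:
step_arm(deltas=[0, 0, -1, 0, 0, 0, 1, 0, 0, -0.5, 0, 0, 0, 1, 0, 0, 0, 0, 0, 0, 1, 0, 0, 0, 0, 0, 0, 1, 0, 0, 0, 0, 0, 0, 1])

```text
t: 18.22
position: [0.6833, -0.0663, 0.1843]
tool_rot: [3.141, -0.0, 0.276]
contact_force: [-2.1, 0.7, 1.0]
gripper_width: 0.29
gripper_force: 25.0
```

Call:
step_arm(deltas=[0, 0, -0.5, 0, 0, 0, 1, 0, 0, 0, 0, 0, 0, -0.2, 0, 0, 0, 0, 0, 0, -0.2, 0, 0, 0, 0, 0, 0, -0.2, 0, 0, 0, 0, 0, 0, -0.2])

```text
t: 18.63
position: [0.6834, -0.0666, 0.1833]
tool_rot: [3.141, -0.0, 0.276]
contact_force: [-0.5, 0.6, -0.7]
gripper_width: 0.512
gripper_force: 0.0
```

Call:
step_arm(deltas=[0, 0, 0, 0, 0, 0, -0.2, 0, 0, 15, 0, 0, 0, -0.2, 0, 0, 25, 0, 0, 0, -0.2, -3, 4, 25, 0, 0, 0, -0.2, -12, 16, 15, 0, 0, 0, -0.2])

```text
t: 19.05
position: [0.6694, -0.048, 0.2655]
tool_rot: [3.14, -0.003, 0.274]
contact_force: [1.1, -0.1, -0.3]
gripper_width: 0.6
gripper_force: 0.0
```

Call:
step_arm(deltas=[-24, 31, 0, 0, 0, 0, -0.2, -24, 31, 0, 0, 0, 0, -0.2, -24, 31, 0, 0, 0, 0, -0.2, -14, 20, 0, 0, 0, 0, -0.2, -6, 8, 0, 0, 0, 0, -0.2])

```text
t: 19.47
position: [0.5744, 0.077, 0.2637]
tool_rot: [-3.141, 0.0, 0.278]
contact_force: [0.4, 0.1, -0.6]
gripper_width: 0.6
gripper_force: 0.0
```

Call:
step_arm(deltas=[0, 0, 0, 0, 0, 0, -0.2, 0, 0, 0, 0, 0, 0, -0.2, 0, 0, 0, 0, 0, 0, -0.2, 0, 0, 0, 0, 0, 0, -0.2, 0, 0, 0, 0, 0, 0, -0.2])

```text
t: 19.88
position: [0.5768, 0.0736, 0.263]
tool_rot: [3.141, 0.0, 0.274]
contact_force: [0.4, -0.2, 0.3]
gripper_width: 0.6
gripper_force: 0.0
```

Call:
step_arm(deltas=[0, 1, -25, 0, 0, 0, -0.2, 0, 0, -25, 0, 0, 0, -0.2, 0, 0, -17, 0, 0, 0, -0.2, 0, 0, -8, 0, 0, 0, -0.2, 0, 0, -4, 0, 0, 0, -0.2])

```text
t: 20.3
position: [0.5763, 0.0751, 0.183]
tool_rot: [-3.141, 0.002, 0.275]
contact_force: [-0.4, -0.6, 0.9]
gripper_width: 0.597
gripper_force: 0.0
```

Call:
step_arm(deltas=[0, 0, 0, 0, 0, 0, 1, 0, 0, 0, 0, 0, 0, 1, 0, 0, 0, 0, 0, 0, 1, 0, 0, 0, 0, 0, 0, 1, 0, 0, 0, 0, 0, 0, 1])

```text
t: 20.72
position: [0.5764, 0.0756, 0.185]
tool_rot: [3.141, -0.001, 0.276]
contact_force: [0.5, 0.3, 0.3]
gripper_width: 0.303
gripper_force: 0.0
```

Call:
step_arm(deltas=[0, 0, 0, 0, 0, 0, 1, 0, 0, 0, 0, 0, 0, 1, 0, 0, 0, 0, 0, 0, 1, 0, 0, 0, 0, 0, 0, 1, 0, 0, 0, 0, 0, 0, 1])

```text
t: 21.13
position: [0.5765, 0.0755, 0.1849]
tool_rot: [3.141, -0.001, 0.276]
contact_force: [-0.2, -2.1, 6.2]
gripper_width: 0.289
gripper_force: 25.0
```

Call:
step_arm(deltas=[0, 0, 10, 0, 0, 0, 1, 0, 0, 18, 0, 0, 0, 1, 0, 0, 20, 0, 0, 0, 1, 0, -5, 12, 0, 0, 0, 1, 0, -15, 5, 0, 0, 0, 1])

```text
t: 21.55
position: [0.5764, 0.0567, 0.2515]
tool_rot: [3.141, -0.002, 0.277]
contact_force: [0.4, -0.1, -2.4]
gripper_width: 0.29
gripper_force: 25.0
```

Call:
step_arm(deltas=[-3, -30, 0, 0, 0, 0, 1, -4, -38, 0, 0, 0, 0, 1, -4, -38, 0, 0, 0, 0, 1, -4, -38, 0, 0, 0, 0, 1, -1, -38, 0, 0, 0, 0, 1])

```text
t: 21.97
position: [0.5593, -0.1278, 0.2496]
tool_rot: [-3.141, 0.001, 0.276]
contact_force: [1.3, 0.1, -2.7]
gripper_width: 0.294
gripper_force: 25.0
```

Call:
step_arm(deltas=[0, -38, 0, 0, 0, 0, 1, 17, -30, 0, 0, 0, 0, 1, 19, -33, 0, 0, 0, 0, 1, 15, -27, 0, 0, 0, 0, 1, 9, -16, 0, 0, 0, 0, 1])

```text
t: 22.38
position: [0.6209, -0.2733, 0.2493]
tool_rot: [3.141, -0.0, 0.274]
contact_force: [0.4, 0.0, -3.6]
gripper_width: 0.29
gripper_force: 25.0
```

Call:
step_arm(deltas=[4, -7, 0, 0, 0, 0, 1, 0, 0, 0, 0, 0, 0, 1, 0, 0, 0, 0, 0, 0, 1, 0, 0, 0, 0, 0, 0, 1, 0, 0, 0, 0, 0, 0, 1])

```text
t: 22.8
position: [0.6239, -0.2761, 0.2496]
tool_rot: [-3.141, 0.0, 0.277]
contact_force: [0.3, -0.6, -1.9]
gripper_width: 0.291
gripper_force: 25.0
```

```bash
python3 - <<'E'
from h import *
st,s,T=wrist('w5'); s2=snap('top','t5'); print(st['position'],st['contact_force'])
a=cv2.imread('pics/w5.png')[:330];b=cv2.imread('pics/t5.png')[130:400];b=b[:, :]
cv2.imwrite('pics/c5.png',np.vstack([a,b]))
E
```

```text
[ 0.62394758 -0.2760776   0.24960427] [ 0.31791303 -0.63300984 -1.9214753 ]
```

View pics/c5.png

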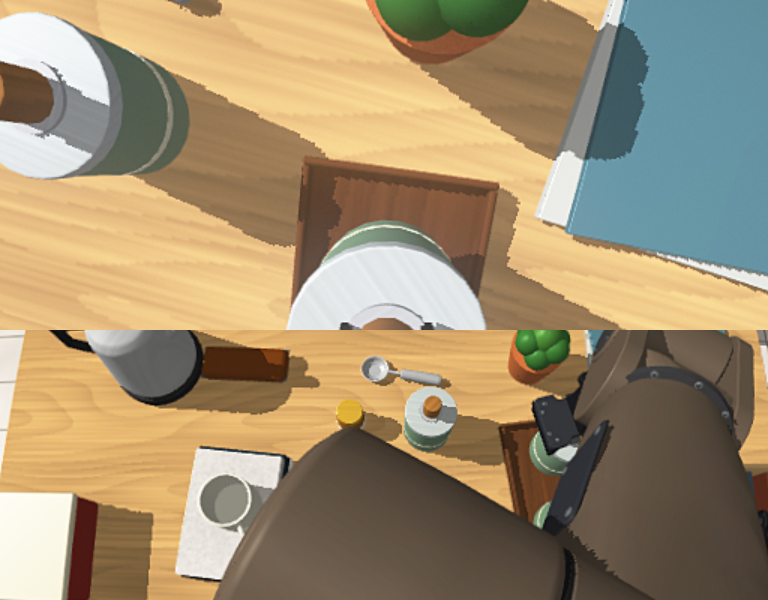

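The pictures show B held upright over the far half of the tray, centred between the rims. C stands in the near half and A stands in place.

Call:
step_arm(deltas=[0, -1, -18, 0, 0, 0, 1, 0, 0, -18, 0, 0, 0, 1, 0, 0, -12, 0, 0, 0, 1, 0, 0, -5, 0, 0, 0, 1, 0, 0, -3, 0, 0, 0, 1])

```text
t: 23.32
position: [0.6241, -0.2781, 0.1926]
tool_rot: [-3.141, 0.001, 0.276]
contact_force: [-0.1, -0.3, -3.1]
gripper_width: 0.288
gripper_force: 25.0
```

Call:
step_arm(deltas=[0, 0, -1, 0, 0, 0, 1, 0, 0, -0.5, 0, 0, 0, 1, 0, 0, 0, 0, 0, 0, 1, 0, 0, 0, 0, 0, 0, 1, 0, 0, 0, 0, 0, 0, 1])

```text
t: 23.73
position: [0.6243, -0.2784, 0.1923]
tool_rot: [3.141, -0.001, 0.276]
contact_force: [0.5, 0.0, -2.9]
gripper_width: 0.291
gripper_force: 25.0
```

Call:
step_arm(deltas=[0, 0, -1, 0, 0, 0, 1, 0, 0, -0.5, 0, 0, 0, 1, 0, 0, 0, 0, 0, 0, 1, 0, 0, 0, 0, 0, 0, 1, 0, 0, 0, 0, 0, 0, 1])

```text
t: 24.15
position: [0.6243, -0.2786, 0.1909]
tool_rot: [3.141, -0.001, 0.276]
contact_force: [-2.2, -0.6, 6.3]
gripper_width: 0.286
gripper_force: 25.0
```

Call:
step_arm(deltas=[0, 0, 0, 0, 0, 0, -0.2, 0, 0, 0, 0, 0, 0, -0.2, 0, 0, 0, 0, 0, 0, -0.2, 0, 0, 0, 0, 0, 0, -0.2, 0, 0, 0, 0, 0, 0, -0.2])

```text
t: 24.57
position: [0.6242, -0.2783, 0.1901]
tool_rot: [-3.141, 0.0, 0.276]
contact_force: [0.4, -0.6, 0.5]
gripper_width: 0.573
gripper_force: 0.0
```

Call:
step_arm(deltas=[0, 0, 10, 0, 0, 0, -0.2, 0, 0, 22, 0, 0, 0, -0.2, 0, 0, 22, 0, 0, 0, -0.2, 2, 6, 15, 0, 0, 0, -0.2, 5, 20, 4, 0, 0, 0, -0.2])

```text
t: 24.98
position: [0.6315, -0.2544, 0.267]
tool_rot: [3.138, -0.003, 0.274]
contact_force: [0.9, 0.2, 1.4]
gripper_width: 0.598
gripper_force: 0.0
```

Call:
step_arm(deltas=[10, 36, 0, 0, 0, 0, -0.2, 11, 38, 0, 0, 0, 0, -0.2, 11, 38, 0, 0, 0, 0, -0.2, 10, 36, 0, 0, 0, 0, -0.2, 6, 22, 0, 0, 0, 0, -0.2])

```text
t: 25.4
position: [0.6798, -0.0789, 0.2642]
tool_rot: [-3.142, -0.001, 0.278]
contact_force: [-0.1, -0.3, -0.3]
gripper_width: 0.597
gripper_force: 0.0
```

Call:
step_arm(deltas=[3, 12, 0, 0, 0, 0, -0.2, 1, 4, 0, 0, 0, 0, -0.2, 0, 0, 0, 0, 0, 0, -0.2, 0, 0, 0, 0, 0, 0, -0.2, 0, 0, 0, 0, 0, 0, -0.2])

```text
t: 25.82
position: [0.683, -0.068, 0.2634]
tool_rot: [3.141, 0.0, 0.274]
contact_force: [0.2, -0.6, -0.4]
gripper_width: 0.599
gripper_force: 0.0
```

Call:
step_arm(deltas=[0, 1, -25, 0, 0, 0, -0.2, 0, 0, -25, 0, 0, 0, -0.2, 0, 0, -17, 0, 0, 0, -0.2, 0, 0, -8, 0, 0, 0, -0.2, 0, 0, -4, 0, 0, 0, -0.2])

```text
t: 26.23
position: [0.6828, -0.0665, 0.1831]
tool_rot: [-3.141, 0.002, 0.274]
contact_force: [-0.3, 0.8, -0.2]
gripper_width: 0.6
gripper_force: 0.0
```

Call:
step_arm(deltas=[0, 0, 0, 0, 0, 0, 1, 0, 0, 0, 0, 0, 0, 1, 0, 0, 0, 0, 0, 0, 1, 0, 0, 0, 0, 0, 0, 1, 0, 0, 0, 0, 0, 0, 1], squeeze=30)

```text
t: 26.65
position: [0.6834, -0.0654, 0.1851]
tool_rot: [3.141, -0.001, 0.276]
contact_force: [0.3, 0.0, 0.7]
gripper_width: 0.307
gripper_force: 0.0
```

Call:
step_arm(deltas=[0, 0, 0, 0, 0, 0, 1, 0, 0, 0, 0, 0, 0, 1, 0, 0, 0, 0, 0, 0, 1, 0, 0, 0, 0, 0, 0, 1, 0, 0, 0, 0, 0, 0, 1])

```text
t: 27.07
position: [0.6835, -0.0656, 0.185]
tool_rot: [3.141, -0.001, 0.276]
contact_force: [-1.3, -1.7, 6.0]
gripper_width: 0.291
gripper_force: 30.0
```

Call:
step_arm(deltas=[0, 0, 4, 0, 0, 0, 1, 0, 0, 10, 0, 0, 0, 1, 0, 0, 15, 0, 0, 0, 1, 0, 0, 20, 0, 0, 0, 1, 0, 0, 25, 0, 0, 0, 1])

```text
t: 27.48
position: [0.6826, -0.0651, 0.2577]
tool_rot: [-3.14, 0.003, 0.276]
contact_force: [-0.0, 0.5, -5.4]
gripper_width: 0.288
gripper_force: 30.0
```

Call:
step_arm(deltas=[0, 0, 25, 0, 0, 0, 1, 0, 0, 25, 0, 0, 0, 1, 0, 0, 15, 0, 0, 0, 1, 0, 0, 10, 0, 0, 0, 1, 0, 0, 5, 0, 0, 0, 1])

```text
t: 27.9
position: [0.6831, -0.0652, 0.3396]
tool_rot: [3.141, -0.001, 0.276]
contact_force: [0.3, -0.4, -5.6]
gripper_width: 0.289
gripper_force: 30.0
```

Call:
step_arm(deltas=[0, 0, 0, 0, 0, 0, 1, 0, 0, 0, 0, 0, 0, 1, 0, 0, 0, 0, 0, 0, 1, 0, 0, 0, 0, 0, 0, 1, 0, 0, 0, 0, 0, 0, 1])

```text
t: 28.32
position: [0.6832, -0.0654, 0.3374]
tool_rot: [-3.141, 0.001, 0.276]
contact_force: [0.2, 0.1, -4.8]
gripper_width: 0.291
gripper_force: 30.0
```

Call:
step_arm(deltas=[0, 0, 0, 0, 0, 0, 1, 0, 0, 0, 0, 0, 0, 1, 0, 0, 0, 0, 0, 0, 1, 0, 0, 0, 0, 0, 0, 1, 0, 0, 0, 0, 0, 0, 1])

```text
t: 28.73
position: [0.6832, -0.0654, 0.3382]
tool_rot: [3.142, 0.0, 0.276]
contact_force: [-0.2, -0.4, -5.7]
gripper_width: 0.289
gripper_force: 30.0
```

```bash
python3 - <<'E'
from h import *
snap('scene','s6')
E
```

```text
(no output)
```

View pics/s6.png

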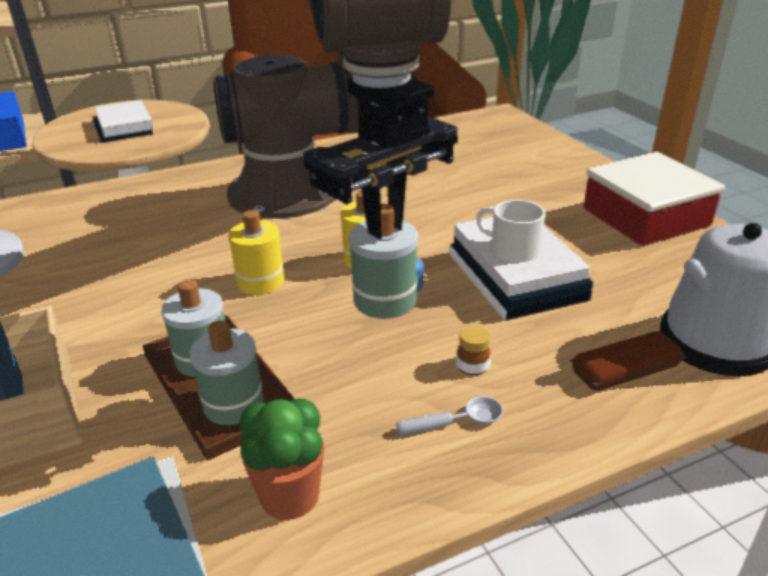

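The scene picture shows two canisters upright in the tray, at about (193,330) and (228,375). A is held upright at (385,265), about 15 cm up, and everything else is in place.

```bash
python3 -c "
from station import manip
print(manip.hand_in())"
```

```text
the job is handed in; nothing more can be done
None
```

I handed the job in at about 29 s: canister A was the heaviest (about 5.4 N, against 2.9 N for B and 1.6 N for C) and is held upright with its underside about 15 cm above the table, while B and C stand released in the tray.

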